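# Present the rotor nut over the centrifuge spindle

## Robot

A 6-joint arm with a two-finger parallel gripper is mounted at the origin on the work surface. World frame = base frame: x ahead of the robot, y to its left, z up, the work surface at z = 0. Lengths are in m, angles in rad, forces in N, time in s.
With the tool pointing down it reaches from about 0.375 to 0.9 m from the base axis. Payload 3.1 kg.
Tool frame: the origin (TCP) lies on the centre line of the jaws, within the pads' length; the fingertips stand 19 mm ahead of it and the grasp point (between the pads) is the TCP; z points along the fingers, y is the line along which they close (so a half turn about z gives the same grasp; the last joint's range is limited). The gripper opens to 85 mm and grips with 20 to 120 N. Pads are 22 mm wide; open, the fingers measure 114 mm over their backs; the gripper's body (76 mm by 85 mm) begins 54 mm behind the grasp point. The pads swing forward as they close: fully open they stand 13 mm farther back than shut.
Start: joints at [-1.417, 0.527, 1.433, -0, 1.181, -0.178], TCP at [0.204, -0.591, 0.25] pointing down, gripper open.
Joint ranges: [-3.08, 3.08], [-0.75, 2.2], [0.22, 2.44], [-1.43, 4.57], [0, 2.65], [-2.85, 2.85]. Speed limits (rad/s): [2.79, 2.79, 3.14, 3.14, 3.14, 3.14].

## Interface

Orientations are given as a unit quaternion [x, y, z, w].
In Python, from station import manip, cams, sign_off gives the robot as it stands.
- The arm moves only by the tool carry_out, never from a script. Its argument "targets" is a list that holds one entry, the list of rows, each a list of 7 numbers: the shift along the tool's x, y, z in cm, then the turn, a rotation vector about the tool's x, y, z in degrees, then the finger opening in cm, from 0 to 8.54. A call has 1 to 12 rows; each row is the pose to reach, as a shift and turn from the pose commanded when the call began, along the tool's axes at that moment; what a row does not reach only later rows make up. A row lasts 1/12 s, in which the tool goes at most 41.7 mm and 7.16 degrees, less where a joint would pass 70% of its speed; a pose out of reach is approached as far as the arm can. A call with a gripper value outside its range is refused whole. The fingers move at their own pace and stop on an object; "force" is the grip in N (left out, the last holds). Time passes only in rows, so rows that repeat a pose let the fingers close. It gives the time, the measured TCP pose, the force, the opening and the grip force at its end, in the units of the state.
- manip.sense(): the state, without advancing time (a new reading comes with each control period).
- cams.snapshot(name): name is "scene" or "top" or "wrist"; returns the picture (420x560x3 uint8, red, green, blue); there is no depth.
- cams.camera_info(name): a dict with "K" (3x3 intrinsics, pixels), "T" (4x4, takes a point from camera to world coordinates). Camera axes: x right, y down, z forward; pixel columns grow to the right and rows downward; lengths in m; the calibration is good to about 2 mm. A picture is of the moment at which its call begins: read the wrist's pose just before it. camera_info takes no time and is no camera call; for the wrist camera it gives the pose at the moment of the call.
- sign_off(): hands the job in; it is judged then, once.
The state is a dict: "t": time; "q": joint angles; "qd": joint speeds; "tau": joint torques, N m; "tcp_pos": TCP position; "tool_rot": TCP orientation; "force": force on the tool from outside, world axes, zero at the start; "ft_torque": the same for the moment, N m; "finger_gap": opening from 0.0 (shut) to 1.0 (fully open); "gripper_force": force on a finger pad.
Only numpy, scipy, OpenCV 4.12 (cv2) and the standard library are available. Lean on these libraries where they do the work, as an engineer would, in place of code of your own. Each camera call takes 0.05 s, during which the arm holds its last target. There are 200 camera calls.

## Task

Swing both flaps of the small carton wide open, well past upright, then take out the rotor nut (the metal part with the knob on top), leaving the plain collar in the carton. Carry the nut over the tube rack to the open centrifuge and finish still holding it there in the gripper, upright, centred and motionless with its underside about 10 mm above the tip of the bare spindle, so that a colleague can check the fit before it is screwed on. Neither the nut nor the robot may touch the centrifuge at any time, and leave the tube rack, the clear lid and the slide box where they stand.

Things in the scene. Friction and masses are not known exactly. Their poses are not given: they have to be found in the camera images.
- carton: Brown cardboard carton, fixed, 138 mm along its x, 160 mm along its y, 80 mm high; walls and floor 4 mm thick. Origin: centre of its underside, z up. Flaps hinge on the tops of its -x (near) and +x (far) walls and start half raised (0.75 to 1.1 rad), leaning inward, with a gap of 60 mm or more between their free edges over the middle of the mouth. Nut and collar stand inside.
- flap_near (a joint): Angle of the cardboard flap on the carton's -x wall: hinge along carton y at x = -67, z = 80 mm; the flap spans the carton's y length, 48 mm from hinge to free edge, 3 mm thick. 0 = flat closed, 1.57 = upright, 3.0 = stop, folded outward nearly level. Stiff light hinge (0.012 N m): it stays where it is left; a level push on its free edge can jam, so lift as you push.
- flap_far (a joint): The same for the flap hinged on the carton's +x wall, hinge line at carton x = +67 mm, z = 80 mm; 0 = closed, 1.57 = upright, 3.0 = folded outward.
- nut: Rotor nut, bare aluminium, about 110 g, round: lower part 40 mm across, 24 mm high, with a blind bore 16 mm across, 16 mm deep in its underside; on top a round knob 24 mm across, 26 mm high to grip (50 mm in all). Origin: centre of its underside, z up. Starts upright on the carton's floor, about 70 mm from the collar along carton y, on either side.
- collar: Plain aluminium collar, a ring 40 mm outside, 16 mm bore, 24 mm high with no knob, about 70 g; it stands in the carton beside the nut and stays there. Origin: centre of its underside.
- centrifuge: White benchtop centrifuge, fixed, lid off: housing 210 x 230 mm, 62 mm high, on it a round open bowl 204 mm across, rim 105 mm above the bench; in it a black rotor with tubes, hub top 108 mm above the bench. Origin: centre of its underside, below the spindle. Carton and centrifuge stand to the left and right of the tube rack, either way round.
- spindle_tip (a point): Centre of the top end of the centrifuge's bare upright steel spindle, 12 mm across, that stands 20 mm out of the rotor hub, its tip 128 mm above the bench; z up.
- tube_rack: White rack full of capped tubes, loose, 200 mm along its x, 56 mm along its y, 116 mm high to the caps, between the carton and the centrifuge; must not be moved. Origin: centre of its underside.
- dome_lid: The centrifuge's clear dome lid, lying loose on the bench at the far side, 196 mm across, 62 mm high with its black knob. Leave alone. Origin: centre of its underside.
- slide_box: Low plastic slide box, loose, at the far side of the bench, 77 x 102 mm, 34 mm high. Leave alone. Origin: centre of its underside.
Not all that is in view belongs to the job. Leave any black look-alike of the nut alone. Of the things that look like the carton, the larger one is meant.

How it is judged:
By the outcome, as a careful person would: the job done as asked, in the order asked, and still so for the second after the job is handed in, while the arm keeps its last pose, push and grip.
It also fails if it takes over 66 s, if anything falls off the work surface, if the arm or the gripper's body presses on something with over 40 N, if the wrist force passes 120 N, or if a joint passes its speed limit or range.

## Working session

There is one attempt and no reset: what is moved stays moved. The work goes in short steps, Python scripts to look and compute and a tool call to move; the robot and the scene stay as the last step left them, time stands still between calls to the robot, and variables do not carry over. Pictures are saved under pics/ and viewed, at most 11 in all, crops included, and the job is handed in when it is done.

Besides the shell and the picture viewer there is one more tool, called by a JSON object that holds its "method" and its "body". carry_out: Moves the arm, as the interface text tells. Its arguments: {"type":"object","properties":{"targets":{"type":"array"},"force":{"type":"number"}},"required":["targets"]}

```bash
mkdir -p pics; python3 - <<'E'
from station import manip,cams
import cv2
s=manip.sense();print(s['t'],s['tcp_pos'],s['tool_rot'],s['finger_gap'])
for n in('scene','top'):
    im=cams.snapshot(n);cv2.imwrite(f'pics/{n}0.png',im[:,:,::-1]);i=cams.camera_info(n);print(n,i['K'].round(1).tolist(),i['T'].round(4).tolist())
E
```

```text
0.0 [ 0.20351918 -0.59022065  0.24932779] [ 9.86267412e-01  1.65152693e-01  1.64860285e-05 -1.08602340e-03] 0.9993800440560215
scene [[440.0, 0.0, 276.9], [0.0, 440.0, 205.8], [0.0, 0.0, 1.0]] [[0.7983, 0.3339, -0.5012, 1.1547], [0.602, -0.4643, 0.6496, -0.8066], [-0.0158, -0.8204, -0.5716, 0.7484], [0.0, 0.0, 0.0, 1.0]]
top [[412.2, 0.0, 279.9], [0.0, 412.2, 211.5], [0.0, 0.0, 1.0]] [[-0.0278, -0.9949, 0.097, 0.5108], [-0.9995, 0.0293, 0.0135, -0.0629], [-0.0162, -0.0966, -0.9952, 1.0097], [0.0, 0.0, 0.0, 1.0]]
```

View pics/scene0.png

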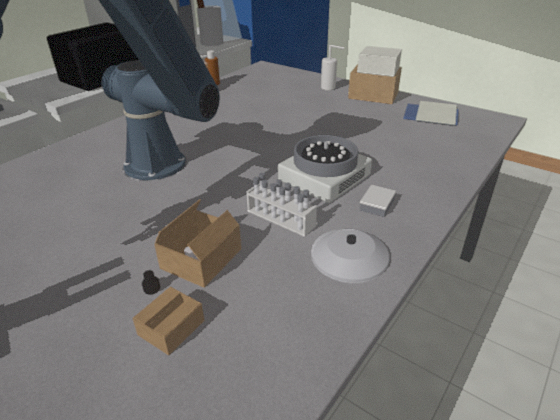

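View pics/top0.png

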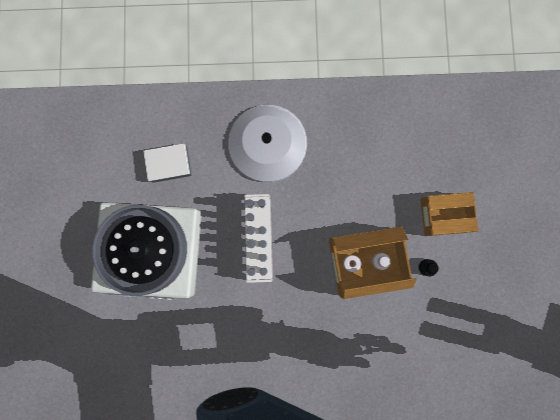

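The scene view shows the larger carton at (198,243), the black look-alike at (151,283) and the small box at (169,319). The top view shows the carton at (372,263), with the collar (holed ring) at (352,264) and the knobbed nut at (382,262). The black look-alike is at (428,268), the small box at (450,213), the rack at (258,238) and the centrifuge at (140,250).

Candidates for the nut: (382,262) bare metal with a knob, (352,264) collar, (428,268) black. I choose (382,262) and check it in a close crop.

```bash
cat >h.py <<'E'
import numpy as np,cv2
from station import manip,cams
from scipy.spatial.transform import Rotation as R
def ray(i,u,v):
    d=i['T'][:3,:3]@np.linalg.solve(i['K'],[u,v,1.]);return i['T'][:3,3],d/np.linalg.norm(d)
def plane(i,u,v,z):
    o,d=ray(i,u,v);return o+d*(z-o[2])/d[2]
def proj(i,p):
    c=np.linalg.inv(i['T'])@np.r_[p,1];return (i['K']@c[:3]/c[2])[:2]
def tri(a,b):
    (o,d),(p,e)=a,b;s,t=np.linalg.lstsq(np.c_[d,-e],p-o,rcond=None)[0]
    return (o+d*s+p+e*t)/2,np.linalg.norm(o+d*s-p-e*t)
E
python3 - <<'E'
from h import *
t=cv2.imread('pics/top0.png');s=cv2.imread('pics/scene0.png')
z=lambda im,x,y,w,h,k:cv2.resize(im[y:y+h,x:x+w],None,fx=k,fy=k,interpolation=cv2.INTER_CUBIC)
a=z(t,325,220,100,85,4);b=z(t,90,200,100,85,4);c=z(s,150,195,100,65,4);d=z(s,280,130,100,65,4)
cv2.imwrite('pics/c1.png',np.vstack([np.hstack([a,b]),np.hstack([c,d])]))
i=cams.camera_info('top')
for n,u,v,zz in[('nut',382,262,.054),('collar',352,264,.028),('rackc',258,238,.116),('hub',137,250,.128),('cNL',344,297,.08),('cNR',413,288,.08),('lid',267,138,.06)]:print(n,plane(i,u,v,zz).round(3))
E
```

```text
nut [ 0.481 -0.281  0.054]
collar [ 0.477 -0.216  0.028]
rackc [ 0.542 -0.002  0.116]
hub [0.523 0.257 0.128]
cNL [ 0.407 -0.187  0.08 ]
cNR [ 0.422 -0.34   0.08 ]
lid [ 0.778 -0.025  0.06 ]
```

View pics/c1.png

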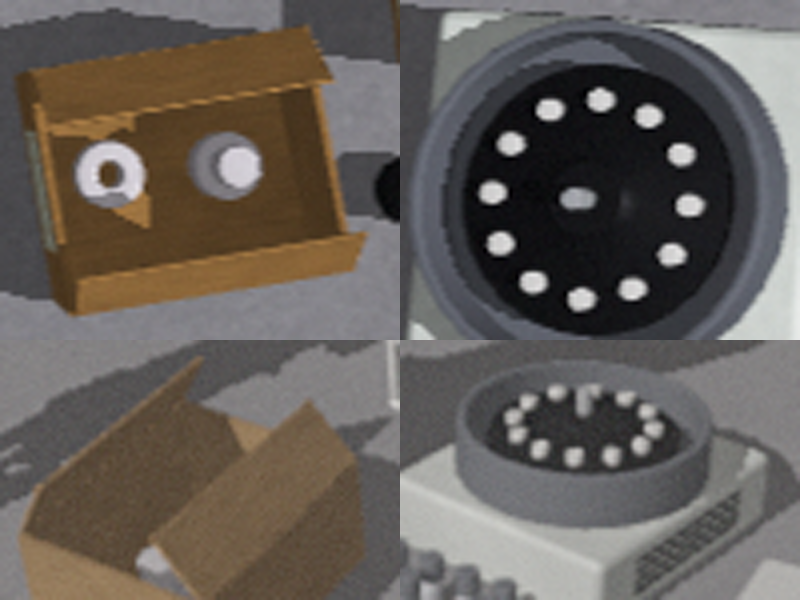

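The crop confirms the choice: the nut with its bright knob at top (384.5,261.5) and the collar with its hole at (352.7,263.7). The spindle tip is at top (133,249.5) and scene (325.8,142). The near hinge edge runs from (344.5,298) to (414.5,287.5).

```bash
python3 - <<'E'
from h import *
t=cams.camera_info('top');s=cams.camera_info('scene')
print('spindle',tri(ray(t,132.8,249.2),ray(s,325.6,141.3)))
L=plane(t,344.3,298,.08);Rr=plane(t,413.9,287.2,.08);FL=plane(t,330,238.5,.08);FR=plane(t,402,226.5,.08)
for a,b in((L,Rr),(FL,FR)):
    d=a-b;print(a.round(3),b.round(3),np.linalg.norm(d),np.degrees(np.arctan2(-d[0],d[1])))
print('width',np.linalg.norm((L+Rr-FL-FR)/2))
print('nut',plane(t,384.3,261.3,.054),'collar',plane(t,352.5,263.5,.028))
q=manip.sense();r=R.from_quat(q['tool_rot']);print(r.as_matrix().round(3))
yaw=np.radians(6);W=np.array([[np.cos(yaw),np.sin(yaw),0],[np.sin(yaw),-np.cos(yaw),0],[0,0,-1]]).T
print('turn',(r.inv()*R.from_matrix(W)).as_rotvec(degrees=True))
print('shift cm',100*r.inv().apply(np.array([.47,-.27,.27])-q['tcp_pos']))
E
```

```text
spindle (array([0.52424724, 0.26537757, 0.12944677]), np.float64(0.0013380802254087856))
[ 0.405 -0.188  0.08 ] [ 0.424 -0.342  0.08 ] 0.15598077953991135 7.192130002439291
[ 0.537 -0.161  0.08 ] [ 0.559 -0.324  0.08 ] 0.1640384143026474 7.821668215596142
width 0.13567933099163254
nut [ 0.48210789 -0.2861065   0.054     ] collar [ 0.47823378 -0.2172712   0.028     ]
[[ 0.945  0.326 -0.   ]
 [ 0.326 -0.945  0.002]
 [ 0.    -0.002 -1.   ]]
turn [-1.16548749e-01 -8.76214862e-03  1.30107137e+01]
shift cm [ 35.62536825 -21.60500019  -2.00176915]
```

{"method": "carry_out", "body": {"targets": [[[35.6,-21.6,-2,0,0,11.5,0],[35.6,-21.6,-2,0,0,11.5,0],[35.6,-21.6,-2,0,0,11.5,0],[35.6,-21.6,-2,0,0,11.5,0],[35.6,-21.6,-2,0,0,11.5,0],[35.6,-21.6,-2,0,0,11.5,0],[35.6,-21.6,-2,0,0,11.5,0],[35.6,-21.6,-2,0,0,11.5,0],[35.6,-21.6,-2,0,0,11.5,0],[35.6,-21.6,-2,0,0,11.5,0],[35.6,-21.6,-2,0,0,11.5,0],[35.6,-21.6,-2,0,0,11.5,0]]]}}

```text
t: 1.1
tcp_pos: [0.4708, -0.2685, 0.2701]
tool_rot: [0.998, 0.068, -0.0, -0.0]
force: [-0.6, 0.1, -0.0]
finger_gap: -0.001
gripper_force: 0.0
```

```bash
python3 - <<'E'
from h import *
q=manip.sense();i=cams.camera_info('wrist');im=cams.snapshot('wrist')
cv2.imwrite('pics/w1.png',im[:,:,::-1]);np.savez('w1.npz',K=i['K'],T=i['T'])
print(q['t'],q['tcp_pos'],R.from_quat(q['tool_rot']).as_matrix().round(3).tolist(),q['finger_gap'])
print(i['T'].round(3).tolist(),i['K'][0])
for p in([.482,-.286,.054],[.478,-.217,.028],[.405,-.188,.08],[.424,-.342,.08],[.537,-.161,.08],[.559,-.324,.08]):print(proj(i,np.array(p)).round(0))
E
```

```text
1.1 [ 0.47080955 -0.26850085  0.2701029 ] [[0.991, 0.136, -0.001], [0.136, -0.991, 0.0], [-0.001, -0.0, -1.0]] -0.0005222129896754886
[[0.136, -0.95, -0.28, 0.542], [-0.991, -0.13, -0.039, -0.26], [0.0, 0.282, -0.959, 0.394], [0.0, 0.0, 0.0, 1.0]] [321.73326291   0.         280.68876186]
[297. 180.]
[236. 171.]
[195. 244.]
[343. 246.]
[174. 109.]
[351. 110.]
```

View pics/w1.png

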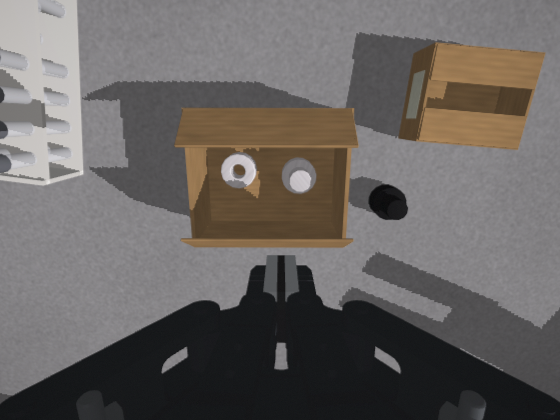

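The wrist view shows the carton with the knobbed nut at (300,181) and the collar at (238,171). The far flap's free edge is at v≈147, its hinge at v≈109, and the near flap is edge-on at v≈241. The black look-alike and the small box are on the right.

```bash
python3 - <<'E'
from h import *
t=cams.camera_info('top');w=dict(np.load('w1.npz'));im=cv2.imread('pics/w1.png')
m=((im.min(2)>190)*255).astype(np.uint8);m[:150]=0;m[210:]=0;m[:,:205]=0;m[:,340:]=0
n,l,st,c=cv2.connectedComponentsWithStats(m);print(st[1:].tolist(),c[1:].round(1).tolist())
T=cv2.imread('pics/top0.png');m=((T.min(2)>185)*255).astype(np.uint8);m[:245]=0;m[285:]=0;m[:,:340]=0;m[:,400:]=0
n,l,st,c2=cv2.connectedComponentsWithStats(m);print(st[1:].tolist(),c2[1:].round(1).tolist())
print('nut',tri(ray(t,384.3,261.3),ray(w,300,181)))
print('collar',tri(ray(t,352.5,263.5),ray(w,238.3,171)))
# flap free edges: intersect with carton's mid plane (through nut/collar mid) -> x,z
C=np.array([.481,-.254,0]);y=np.radians(7.5);ex=np.array([np.cos(y),np.sin(y),0]);ey=np.array([-np.sin(y),np.cos(y),0])
def mid(i,a,b): # plane spanned by edge line meets carton mid-plane: plane normal
    o,d1=ray(i,*a);_,d2=ray(i,*b);return o,np.cross(d1,d2)
for nm,ta,tb,wa,wb in(('far',(337,251),(408,239.8),(180,146.5),(354,146.5)),('near',(343.6,288.5),(415.9,278.5),(184,240),(350,240))):
    A=[];B=[]
    for o,nn in(mid(t,ta,tb),mid(w,wa,wb)):A.append([nn@ex,nn[2]]);B.append(nn@(o-C))
    x,z=np.linalg.solve(A,B);print(nm,'carton x,z',x,z,'angle',np.arctan2(z-.08,.067-abs(x)),np.hypot(z-.08,.067-abs(x)))
E
```

```text
[[225, 155, 31, 30, 423], [291, 171, 20, 20, 258], [236, 179, 1, 1, 1], [240, 178, 4, 3, 7], [295, 187, 2, 2, 2]] [[241.0, 167.5], [301.5, 179.8], [236.0, 179.0], [241.7, 179.3], [295.5, 187.5]]
[[345, 256, 15, 13, 108], [381, 257, 8, 10, 65]] [[352.1, 261.9], [384.6, 261.3]]
nut (array([ 0.48100343, -0.28898804,  0.04547764]), np.float64(0.002419181301600088))
collar (array([ 0.47769299, -0.21873191,  0.0196048 ]), np.float64(0.0005923838730775839))
far carton x,z 0.0383436730912902 0.13127329320587613 angle 1.061150496984579 0.05873785549434529
near carton x,z -0.04274751991475215 0.1288399974222882 angle 1.1098964386847812 0.054530066371630805
```

{"method": "carry_out", "body": {"targets": [[[1.2,-1,4,0,0,0,0],[1.2,-1,8,0,0,0,0],[1.2,-1,12,0,0,0,0],[1.2,-1,15.3,0,0,0,0],[-0.8,-1,15.3,0,0,0,0],[-1.8,-1,15.1,0,0,0,0],[-2.8,-1,14.8,0,0,0,0],[-3.8,-1,14.3,0,0,0,0],[-4.6,-1,14.0,0,0,0,0],[-5.3,-1,13.8,0,0,0,0],[-5.9,-1,13.8,0,0,0,0],[-5.9,-1,13.8,0,0,0,0]]]}}

```text
t: 2.15
tcp_pos: [0.4092, -0.2688, 0.1335]
tool_rot: [0.998, 0.065, 0.0, 0.001]
force: [0.6, -0.7, 0.2]
finger_gap: -0.003
gripper_force: 0.0
```

{"method": "carry_out", "body": {"targets": [[[-0.6,0,0.4,0,0,0,0],[-1.1,0,0.9,0,0,0,0],[-1.5,0,1.3,0,0,0,0],[-1.8,0,1.8,0,0,0,0],[-2.1,0,2.3,0,0,0,0],[-2.2,0,2.4,0,0,0,0],[-2.2,0,2.4,0,0,0,0],[-2.0,0,0,0,0,0,0],[0,0,-4,0,0,0,0],[3.5,0,-5,0,0,0,0],[7.2,0,-5,0,0,0,0],[7.2,0,-5,0,0,0,0]]]}}

```text
t: 3.15
tcp_pos: [0.4886, -0.2604, 0.1848]
tool_rot: [0.998, 0.067, 0.005, 0.004]
force: [-0.2, -1.0, -0.3]
finger_gap: -0.003
gripper_force: 0.0
```

```bash
python3 - <<'E'
from h import *
q=manip.sense();print(q['tcp_pos'])
cv2.imwrite('pics/s2.png',cv2.resize(np.hstack([cams.snapshot('scene')[170:310,120:300,::-1],cams.snapshot('top')[180:320,300:480,::-1]]),None,fx=2.2,fy=2.2))
E
```

```text
[ 0.48864405 -0.26043115  0.18475711]
```

View pics/s2.png

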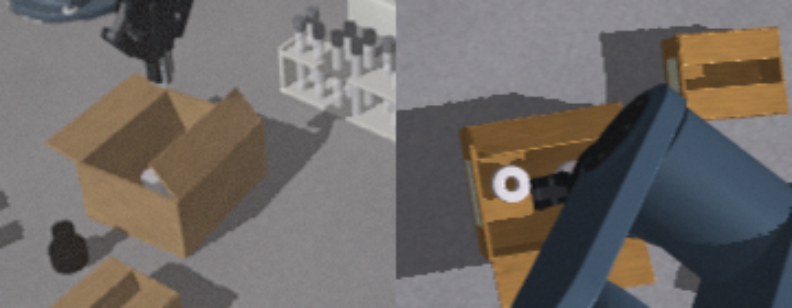

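The near flap is folded well outward, seen at scene-crop (90,140). Next is the far flap.

{"method": "carry_out", "body": {"targets": [[[-0.7,0,3.5,0,0,0,0],[-0.7,0,6.8,0,0,0,0],[1.3,0,6.8,0,0,0,0],[2.3,0,6.6,0,0,0,0],[3.3,0,6.3,0,0,0,0],[4.3,0,5.8,0,0,0,0],[5.1,0,5.5,0,0,0,0],[5.8,0,5.3,0,0,0,0],[6.4,0,5.3,0,0,0,0],[7.0,0,5.7,0,0,0,0],[7.6,0,6.2,0,0,0,0],[7.9,0,6.6,0,0,0,0]]]}}

```text
t: 4.25
tcp_pos: [0.5605, -0.2486, 0.1158]
tool_rot: [0.998, 0.066, 0.0, 0.0]
force: [0.3, 0.4, 0.3]
finger_gap: -0.001
gripper_force: 0.2
```

{"method": "carry_out", "body": {"targets": [[[0.3,0,0.5,0,0,0,0],[0.6,0,1.0,0,0,0,0],[0.7,0,1.1,0,0,0,0],[0.7,0,1.1,0,0,0,0],[0.3,0,-2,0,0,0,0],[-2,0,-6,0,0,0,0],[-5,0,-9,0,0,0,4],[-8.5,0,-12,0,0,0,4],[-12,0,-14,0,0,0,4],[-12,0,-14,0,0,0,4],[-12,0,-14,0,0,0,4]]]}}

```text
t: 5.17
tcp_pos: [0.4395, -0.265, 0.2583]
tool_rot: [0.998, 0.064, 0.001, 0.001]
force: [0.3, -0.7, 0.4]
finger_gap: 0.47
gripper_force: 0.0
```

```bash
python3 - <<'E'
from h import *
q=manip.sense();i=cams.camera_info('wrist');im=cams.snapshot('wrist');cv2.imwrite('pics/w3.png',im[:,:,::-1]);np.savez('w3.npz',K=i['K'],T=i['T'])
print(q['t'],q['tcp_pos'],R.from_quat(q['tool_rot']).as_matrix().round(3).tolist(),q['finger_gap'],q['force'])
s=cv2.resize(cams.snapshot('scene')[170:310,120:300,::-1],(480,373));cv2.imwrite('pics/m3.png',np.hstack([cv2.resize(im[:,:,::-1],(320,240)),s[:240]]))
g=im.min(2);m=((g>190)*255).astype(np.uint8);n,l,st,c=cv2.connectedComponentsWithStats(m)
for a,b in zip(st[1:],c[1:]):
    if 60<a[4]<2500 and b[0]>100:print(a.tolist(),b.round(1))
cv2.imwrite('pics/m3.png',np.hstack([im[:,:,::-1],cams.snapshot('scene')[170:310,120:300,::-1].repeat(3,0)[:,:240] if 0 else cv2.resize(s,(240,420))]))
E
```

```text
5.1667 [ 0.43950189 -0.26502346  0.25831295] [[0.992, 0.128, 0.002], [0.128, -0.992, -0.002], [0.002, 0.003, -1.0]] 0.4698618331706248 [ 0.33351753 -0.69205852  0.36091984]
[229, 128, 31, 35, 525] [244.8 144. ]
[299, 143, 20, 21, 271] [309.6 151.6]
```

View pics/m3.png

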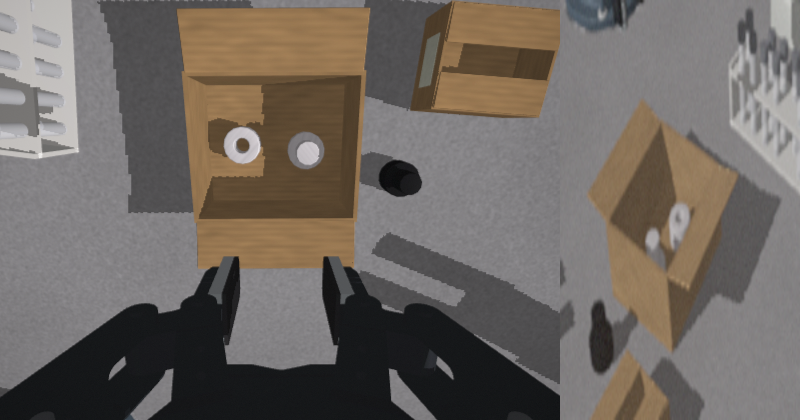

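Both flaps are folded outward. In the wrist picture the nut's knob top is at about (308.5,153) and the collar at (242,146). I triangulate the knob with the scene view.

```bash
python3 - <<'E'
from h import *
w=dict(np.load('w3.npz'));w1=dict(np.load('w1.npz'));s=cams.camera_info('scene');t=cams.camera_info('top')
im=cams.snapshot('scene');m=((im.min(2)>150)*255).astype(np.uint8);m[:235]=0;m[265:]=0;m[:,:178]=0;m[:,225:]=0
n,l,st,c=cv2.connectedComponentsWithStats(m);print(st[1:].tolist(),c[1:].round(1).tolist())
b=[x for x in range(1,n) if abs(c[x][0]-189)<6]
W=cv2.imread('pics/w3.png')[130:180,280:340].min(2);print(W[::4,::4].tolist())
for u,v in((189,248.5),*[tuple(c[x]) for x in b]):print((u,v),tri(ray(s,u,v),ray(w,308.5,153)),tri(ray(s,u,v),ray(t,384.5,261.3)))
print('planes',plane(w,308.5,153,.054),plane(w1,300.5,181,.054),plane(t,384.5,261.3,.054))
E
```

```text
[[202, 238, 15, 14, 121], [185, 247, 9, 6, 40]] [[208.4, 243.5], [189.0, 249.2]]
[[49, 50, 51, 51, 52, 52, 51, 53, 51, 51, 51, 51, 50, 51, 52], [52, 51, 52, 51, 95, 119, 119, 122, 118, 50, 48, 49, 50, 50, 50], [53, 53, 53, 104, 121, 121, 121, 121, 121, 117, 63, 53, 53, 51, 51], [52, 53, 60, 119, 119, 106, 149, 187, 171, 121, 117, 50, 50, 49, 51], [50, 51, 105, 119, 111, 189, 194, 195, 197, 204, 115, 61, 49, 51, 51], [48, 48, 111, 119, 110, 192, 193, 195, 191, 198, 117, 77, 50, 49, 47], [49, 49, 94, 118, 113, 189, 192, 195, 197, 192, 116, 61, 49, 49, 48], [49, 48, 50, 118, 114, 187, 189, 190, 195, 198, 118, 52, 51, 50, 49], [50, 49, 48, 101, 116, 134, 188, 191, 191, 124, 71, 51, 48, 49, 48], [50, 50, 48, 49, 80, 116, 118, 118, 115, 57, 48, 50, 48, 47, 47], [51, 51, 51, 49, 48, 49, 49, 50, 49, 50, 50, 49, 48, 48, 46], [51, 51, 52, 52, 50, 49, 48, 49, 49, 49, 48, 49, 49, 47, 49], [51, 51, 50, 49, 49, 50, 50, 50, 50, 48, 47, 48, 49, 50, 51]]
(189, 248.5) (array([ 0.48262681, -0.28914797,  0.05552813]), np.float64(0.0008352068422459032)) (array([ 0.48163937, -0.28710612,  0.0535934 ]), np.float64(0.0012397630758767813))
(np.float64(189.0), np.float64(249.225)) (array([ 0.48243708, -0.289371  ,  0.05328083]), np.float64(0.0008419757352971062)) (array([ 0.4816226 , -0.28753445,  0.0515731 ]), np.float64(0.0011169733409497609))
planes [ 0.48220499 -0.28960563  0.054     ] [ 0.48170481 -0.28964422  0.054     ] [ 0.48209534 -0.28656315  0.054     ]
```

{"method": "carry_out", "body": {"targets": [[[2,1.5,2,0,0,0,3.6],[3.9,2.9,4,0,0,0,3.6],[3.9,2.9,8,0,0,0,3.6],[3.9,2.9,11,0,0,0,3.6],[3.9,2.9,14,0,0,0,3.6],[3.9,2.9,17,0,0,0,3.6],[3.9,2.9,18.5,0,0,0,3.6],[3.9,2.9,19.5,0,0,0,3.6],[3.9,2.9,20.2,0,0,0,3.6],[3.9,2.9,20.6,0,0,0,3.6],[3.9,2.9,20.6,0,0,0,3.6],[3.9,2.9,20.6,0,0,0,3.6]]]}}

```text
t: 6.32
tcp_pos: [0.4832, -0.2869, 0.0532]
tool_rot: [0.998, 0.066, -0.0, -0.0]
force: [-6.6, 5.9, 21.1]
finger_gap: 0.422
gripper_force: 9.9
```

```bash
python3 - <<'E'
from h import *
q=manip.sense();print(q['t'],q['tcp_pos'],R.from_quat(q['tool_rot']).as_matrix().round(4).tolist(),q['finger_gap'],q['force'])
i=cams.camera_info('wrist');im=cams.snapshot('wrist');print(proj(i,[.482,-.289,.054]))
cv2.imwrite('pics/w4.png',im[:,:,::-1])
E
```

```text
6.3167 [ 0.48323977 -0.28692529  0.05317286] [[0.9913, 0.1315, -0.0003], [0.1315, -0.9913, 0.0001], [-0.0003, -0.0002, -1.0]] 0.42172376812817003 [-6.61487876  5.8787477  21.12200399]
[282.38295667 295.47496302]
```

View pics/w4.png

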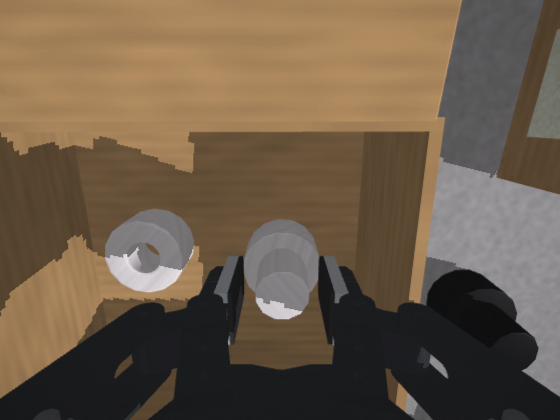

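The nut sits centred between the fingers at (282,300), but a 21 N upward force says a fingertip is on the shoulder or a linkage is on the side wall at (430,330). I back off and turn the gripper so it closes along carton x, clear of the walls.

{"method": "carry_out", "body": {"targets": [[[0,0,-1,0,0,0,3.6],[0,0,-3,0,0,0,3.6],[0,0,-6,0,0,0,3.6],[0,0,-9,0,0,0,3.6],[0,0,-12,0,0,0,3.6],[0,0,-12,0,0,0,3.6]]]}}

```text
t: 6.87
tcp_pos: [0.4871, -0.2907, 0.1764]
tool_rot: [0.998, 0.066, 0.005, 0.005]
force: [0.7, -0.7, 0.2]
finger_gap: 0.426
gripper_force: 0.0
```

```bash
python3 - <<'E'
from h import *
q=manip.sense();print(q['t'],q['q'].round(2) if hasattr(q['q'],'round') else q['q'],q['tcp_pos'],q['force'],q['finger_gap'])
i=cams.camera_info('wrist');im=cams.snapshot('wrist')
print(proj(i,[.482,-.289,.054]))
cv2.imwrite('pics/w5.png',im[:,:,::-1])
m=((im.min(2)>175)*255).astype(np.uint8);n,l,st,c=cv2.connectedComponentsWithStats(m)
for a,b in zip(st[1:],c[1:]):
    if a[4]>100:print(a.tolist(),b.round(1),plane(i,a[0]+a[2]/2-.5,a[1]+a[3]/2-.5,.054))
E
```

```text
6.8667 [-0.74  0.54  1.66  0.    0.93  0.7 ] [ 0.48709795 -0.29070032  0.17641442] [ 0.73142898 -0.65081103  0.15892462] 0.42610253201670745
[274.67198914 219.7008352 ]
[174, 183, 47, 43, 1226] [196. 204.] [ 0.48697293 -0.22654038  0.054     ]
[261, 206, 27, 27, 593] [274.4 219.3] [ 0.48251366 -0.28839096  0.054     ]
```

{"method": "carry_out", "body": {"targets": [[[0,0,0,0,0,-90,5],[0,0,0,0,0,-90,5],[0,0,0,0,0,-90,5],[0,0,0,0,0,-90,5],[0,0,0,0,0,-90,5],[0,0,0,0,0,-90,5],[0,0,0,0,0,-90,5],[0,0,0,0,0,-90,5],[0,0,0,0,0,-90,5],[0,0,0,0,0,-90,5],[0,0,0,0,0,-90,5],[0,0,0,0,0,-90,5]]]}}

```text
t: 7.92
tcp_pos: [0.4831, -0.2876, 0.169]
tool_rot: [0.683, 0.73, 0.0, -0.001]
force: [0.3, 0.8, -0.3]
finger_gap: 0.585
gripper_force: 0.0
```

```bash
cat >look.py <<'E'
from h import *
q=manip.sense();M=R.from_quat(q['tool_rot']);print(q['t'],q['tcp_pos'],M.as_matrix().round(4).tolist(),q['force'],q['finger_gap'])
i=cams.camera_info('wrist');im=cams.snapshot('wrist');cv2.imwrite('pics/look.png',im[:,:,::-1])
m=((im.min(2)>170)*255).astype(np.uint8);n,l,st,c=cv2.connectedComponentsWithStats(m)
for a,b in zip(st[1:],c[1:]):
    if a[4]>150:
        p=plane(i,a[0]+a[2]/2-.5,a[1]+a[3]/2-.5,.054);print(a.tolist(),p,'tool shift cm',100*M.inv().apply(p-q['tcp_pos']))
E
python3 look.py
```

```text
7.9167 [ 0.48313571 -0.28763636  0.1690068 ] [[-0.0667, 0.9978, -0.0013], [0.9978, 0.0667, 0.0013], [0.0014, -0.0013, -1.0]] [ 0.31359627  0.78663734 -0.31589117] 0.5849706841664234
[257, 97, 48, 50, 1529] [ 0.4782162  -0.21878774  0.054     ] tool shift cm [ 6.88601139 -0.01690201 11.51049703]
[265, 202, 29, 27, 642] [ 0.48171633 -0.28843245  0.054     ] tool shift cm [-0.08628367 -0.13252827 11.5007441 ]
```

{"method": "carry_out", "body": {"targets": [[[-0.1,-0.1,3,0,0,0,4.4],[-0.1,-0.1,5,0,0,0,4.4],[-0.1,-0.1,7,0,0,0,4.4],[-0.1,-0.1,8.5,0,0,0,4.4],[-0.1,-0.1,9.8,0,0,0,4.4],[-0.1,-0.1,10.7,0,0,0,4.4],[-0.1,-0.1,10.7,0,0,0,4.4],[-0.1,-0.1,10.7,0,0,0,4.4]]]}}

```text
t: 8.63
tcp_pos: [0.4821, -0.2889, 0.0626]
tool_rot: [0.686, 0.728, 0.0, -0.001]
force: [-0.1, 0.1, -0.8]
finger_gap: 0.517
gripper_force: 0.0
```

```bash
python3 look.py
```

```text
8.6333 [ 0.48213767 -0.28885712  0.06259983] [[-0.0594, 0.9982, -0.0011], [0.9982, 0.0594, 0.001], [0.0011, -0.001, -1.0]] [-0.0537833   0.11696269 -0.80715903] 0.5166304343862699
[267, 82, 57, 80, 2302] [ 0.48364812 -0.21903547  0.054     ] tool shift cm [6.95995337 0.56620155 0.86687658]
[255, 257, 51, 45, 1810] [ 0.48179547 -0.28851216  0.054     ] tool shift cm [ 0.03554489 -0.03125115  0.86005301]
```

View pics/look.png

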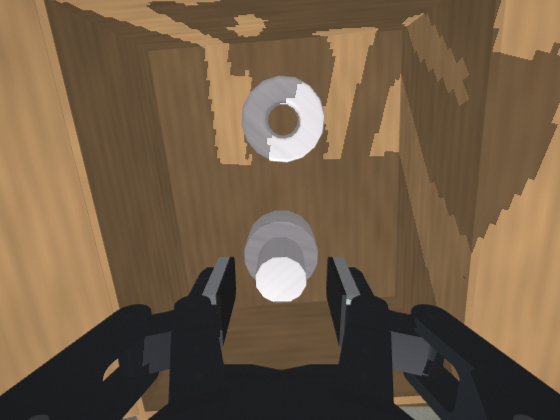

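The knob is centred between the pads at (281,280), with no contact. The tips are about 17 mm ahead of the TCP, so I go 0.9 cm lower and grip.

{"method": "carry_out", "body": {"targets": [[[0,0,0.5,0,0,0,4.4],[0,0,0.9,0,0,0,4.4],[0,0,0.9,0,0,0,3],[0,0,0.9,0,0,0,2],[0,0,0.9,0,0,0,1.5],[0,0,0.9,0,0,0,1.5],[0,0,0.9,0,0,0,1.5],[0,0,0.9,0,0,0,1.5],[0,0,0.9,0,0,0,1.5],[0,0,0.9,0,0,0,1.5]]], "force": 50}}

```text
t: 9.52
tcp_pos: [0.4824, -0.2892, 0.0546]
tool_rot: [0.685, 0.728, -0.0, 0.0]
force: [-0.7, -0.3, 2.8]
finger_gap: 0.256
gripper_force: 49.0
```

{"method": "carry_out", "body": {"targets": [[[0,0,-0.5,0,0,0,1.5],[0,0,-1.5,0,0,0,1.5],[0,0,-3.5,0,0,0,1.5],[0,0,-6,0,0,0,1.5],[0,0,-9,0,0,0,1.5],[0,0,-12,0,0,0,1.5],[0,0,-15,0,0,0,1.5],[0,0,-17,0,0,0,1.5],[0,0,-18,0,0,0,1.5],[0,0,-18,0,0,0,1.5],[0,0,-18,0,0,0,1.5],[0,0,-18,0,0,0,1.5]]]}}

```text
t: 10.52
tcp_pos: [0.4814, -0.2884, 0.2328]
tool_rot: [0.686, 0.728, -0.0, -0.002]
force: [0.6, 0.1, -1.9]
finger_gap: 0.257
gripper_force: 49.0
```

```bash
python3 - <<'E'
from h import *
q=manip.sense();M=R.from_quat(q['tool_rot']);print(q['t'],q['tcp_pos'],M.as_matrix().round(4).tolist(),q['force'],q['finger_gap'],q['gripper_force'],q['q'])
print('to spindle cm',100*M.inv().apply(np.array([.524,.265,q['tcp_pos'][2]])-q['tcp_pos']))
s=cams.snapshot('scene')[:,:,::-1];t=cams.snapshot('top')[:,:,::-1];w=cams.snapshot('wrist')[:,:,::-1]
cv2.imwrite('pics/l6s.png',s);cv2.imwrite('pics/l6t.png',t);cv2.imwrite('pics/l6w.png',w)
cv2.imwrite('pics/l6.png',np.hstack([cv2.resize(s[120:320,120:320],(400,400),interpolation=cv2.INTER_CUBIC),w[20:420,80:480]]))
E
```

```text
10.5167 [ 0.48136085 -0.28835338  0.23282859] [[-0.0601, 0.9982, -0.0025], [0.9982, 0.0602, 0.0023], [0.0024, -0.0023, -1.0]] [ 0.58848475  0.14740046 -1.90971732] 0.2567080378558502 49.016350507736206 [-7.38853850e-01  4.64445776e-01  1.61142470e+00  2.28186375e-05
  1.06908048e+00 -7.99049524e-01]
to spindle cm [54.97854337  7.58465766  0.11543735]
```

View pics/l6.png

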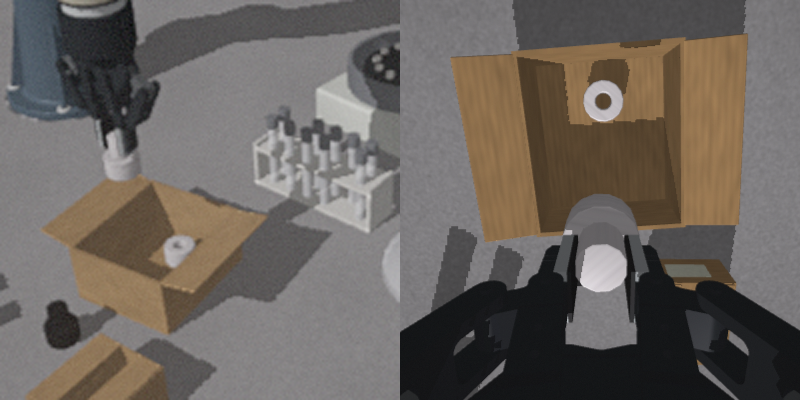

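The nut is in the gripper, hanging straight at (123,160) in the left half. The collar stays in the carton. I carry the nut across.

{"method": "carry_out", "body": {"targets": [[[2,0.3,0,0,0,0,1.5],[5.5,0.8,0,0,0,0,1.5],[9,1.3,0,0,0,0,1.5],[12.5,1.8,0,0,0,0,1.5],[16,2.3,0,0,0,0,1.5],[19.5,2.8,0,0,0,0,1.5],[23,3.3,0,0,0,0,1.5],[26.5,3.8,0,0,0,0,1.5],[30,4.3,0,0,0,0,1.5],[33,4.7,0,0,0,0,1.5],[35.5,5,0,0,0,0,1.5],[36,5,0,0,0,0,1.5]]]}}

```text
t: 11.67
tcp_pos: [0.5098, 0.0769, 0.2333]
tool_rot: [0.684, 0.729, -0.0, -0.001]
force: [0.4, 0.2, -1.3]
finger_gap: 0.259
gripper_force: 49.0
```

{"method": "carry_out", "body": {"targets": [[[2,0.5,0,0,0,0,1.5],[4,1,0,0,0,0,1.5],[6,1.5,0,0,0,0,1.5],[8,2,0,0,0,0,1.5],[9,2.4,0,0,0,0,1.5],[9,2.4,0,0,0,0,1.5],[9,2.4,0,0,0,0,1.5],[9,2.4,0,0,0,0,1.5]]]}}

```text
t: 12.33
tcp_pos: [0.5287, 0.1634, 0.2339]
tool_rot: [0.686, 0.728, -0.001, -0.0]
force: [-0.5, 0.6, -1.9]
finger_gap: 0.259
gripper_force: 49.1
```

```bash
python3 - <<'E'
from h import *
q=manip.sense();M=R.from_quat(q['tool_rot']);print(q['t'],q['tcp_pos'],M.as_matrix().round(4).tolist(),q['force'],q['finger_gap'])
i=cams.camera_info('wrist');w=cams.snapshot('wrist')[:,:,::-1];np.savez('w7.npz',K=i['K'],T=i['T']);cv2.imwrite('pics/w7.png',w)
for z in(.108,.128):print(proj(i,[.524,.265,z]))
cv2.imwrite('pics/w7v.png',cv2.resize(w,(800,600)))
E
```

```text
12.3333 [0.52869433 0.16339663 0.23385949] [[-0.0597, 0.9982, -0.0013], [0.9982, 0.0597, -0.0008], [-0.0008, -0.0014, -1.0]] [-0.50925227  0.59862601 -1.91023099] 0.2586642184627127
[282.89160704  73.61003559]
[283.042317    69.51816763]
```

View pics/w7v.png

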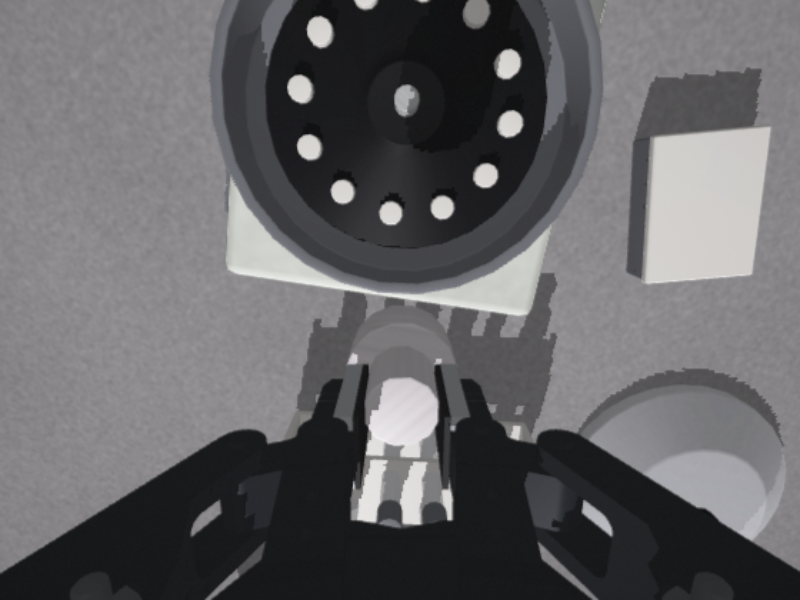

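The wrist view shows the spindle tip at (406,98)/1.43 = (284,69), the hub around it, and the held knob at (402,410)/1.43.

```bash
cat >sp.py <<'E'
from h import *
def spin(w,c,r=14):
    x,y=int(c[0])-r,int(c[1])-r;g=w[y:y+2*r,x:x+2*r].min(2);m=((g>90)*255).astype(np.uint8)
    n,l,st,c=cv2.connectedComponentsWithStats(m);k=1+st[1:,4].argmax();return st[k]+[x,y,0,0,0],c[k]+[x,y]
E
python3 - <<'E'
from sp import *
w=cv2.imread('pics/w7.png');i=dict(np.load('w7.npz'))
st,c=spin(w,(284,69));print(st,c);print(plane(i,*c,.128))
t=cams.camera_info('top');T=cv2.imread('pics/top0.png');print(spin(T,(134,249),9))
k=cv2.resize(w[240:330,240:330].min(2),None,fx=.2,fy=.2,interpolation=cv2.INTER_AREA);print(k)
tcp=np.array([.52869,.16340,.23386]);print('knob expected px',proj(i,tcp-[0,0,.0006]),'bottom',proj(i,tcp-[0,0,.0266]))
E
```

```text
[276  59  17  23 295] [283.75254237  69.51864407]
[0.5244666  0.26502764 0.128     ]
(array([130, 247,   9,   5,  38]), array([134.10526316, 249.13157895]))
[[ 85 104 117 119 119 120 118 114 113 115 120 121 121 121 116  90  86  86]
 [ 86 151 123 120 118 111 108 107 107 107 109 117 120 120 120  98  86  86]
 [109 201 123 119 112 109 108 107 107 107 108 109 118 161 117 108  86  85]
 [ 90  93  74  59 107 108 108 107 108 107 108 108 100  47  90  90  86  85]
 [ 88  89  59  52 107 109 110 113 117 115 108 108  96  28  88  89  86  86]
 [ 87  89  46  64 108 132 192 200 199 198 164 120 105  27  80  89  60  28]
 [ 89  89  32  79 118 166 207 205 206 206 203 201 131  38  66  89  75  25]
 [ 89  84  24  97 119 181 209 210 209 208 209 206 191  58  53  89  88  31]
 [ 89  72  22 111 119 199 215 213 212 213 210 211 207  94  40  89  89  48]
 [ 89  59  21 106 175 218 217 217 217 214 215 210 205  92  27  88  89  65]
 [ 93  51  22 121 222 221 221 220 219 218 212 209 211  91  40  88  80  50]
 [ 56  56  23 120 225 225 224 223 222 216 215 215 207  52  49 103  27  24]
 [ 31  36  23  81 229 228 228 226 220 220 220 219 163  28  53  60  24  24]
 [ 24  25  23  96 223 230 229 224 225 224 219 163 125  33  53  27  24  24]
 [ 24  25  22 152 222 204 148 169 197 222 205 127 125  45  53  28  24  24]
 [ 24  25  23 161 201 183 123 123 210 219 205 124 130  69  54  29  24  24]
 [ 24  25  28 129 184 180 132 121 124 131 158 144 122  73  53  29  24  24]
 [ 24  25  50 149 223 214 129 126 126 175 219 187 126  84  54  29  24  24]]
knob expected px [280.61664682 288.47915269] bottom [280.70933519 262.75231575]
```

{"method": "carry_out", "body": {"targets": [[[1.5,0,0,0,0,0,1.5],[3,0,0,0,0,0,1.5],[3.5,0,0,0,0,0,1.5],[3.5,0,0,0,0,0,1.5],[3.5,0,0,0,0,0,1.5],[3.5,0,0,0,0,0,1.5]]]}}

```text
t: 12.88
tcp_pos: [0.5269, 0.1985, 0.2343]
tool_rot: [0.686, 0.728, -0.0, 0.0]
force: [-0.7, -0.7, -0.4]
finger_gap: 0.26
gripper_force: 49.1
```

```bash
python3 - <<'E'
from sp import *
q=manip.sense();M=R.from_quat(q['tool_rot']);print(q['t'],q['tcp_pos'],M.as_matrix().round(4).tolist(),np.abs(q['qd']).max())
i=cams.camera_info('wrist');w=cams.snapshot('wrist')[:,:,::-1];np.savez('w8.npz',K=i['K'],T=i['T']);cv2.imwrite('pics/w8.png',w)
g=proj(i,[.524,.265,.128]);st,c=spin(w,g,16);print(g,st,c,plane(i,*c,.128))
a=dict(np.load('w7.npz'));_,ca=spin(cv2.imread('pics/w7.png'),(284,69));print('tri',tri(ray(i,*c),ray(a,*ca)))
s=cams.camera_info('scene');print('tri scene',tri(ray(i,*c),ray(s,325.6,141.3)))
E
```

```text
12.8833 [0.52694014 0.19851925 0.23432326] [[-0.0597, 0.9982, -0.0001], [0.9982, 0.0597, -0.0005], [-0.0005, -0.0002, -1.0]] 0.0032458534331262666
[282.27102114 124.97290646] [275 116  17  17 226] [283.10176991 123.80530973] [0.52452437 0.2658094  0.128     ]
tri (array([0.52451277, 0.26573471, 0.12280042]), np.float64(0.0001025087469604528))
tri scene (array([0.52403985, 0.26554486, 0.12912817]), np.float64(0.001104485924273704))
```

```bash
python3 - <<'E'
from sp import *
for nm,tcp,M in(('w7',[.52869,.16340,.23386],None),('w8',[.52694,.19852,.23432],None)):
    w=cv2.imread(f'pics/{nm}.png');i=dict(np.load(nm+'.npz'));tcp=np.array(tcp)
    X=np.array([-.06,.998,0]);Y=np.array([.998,.06,0])
    th=np.linspace(0,2*np.pi,181)
    for zz in(.0266,.0506):
        P=np.array([proj(i,tcp-[0,0,zz]+.02*(np.cos(a)*X+np.sin(a)*Y)) for a in th]);print(nm,zz,'v min',P[:,1].min(),'u range',P[:,0].min(),P[:,0].max())
    print('col',w[200:262:2,281].min(1).tolist());print('row v=235',w[235,235:330:3].min(1).tolist());print('px per mm in x at bottom',proj(i,tcp-[0,0,.0506]+.021*X)-proj(i,tcp-[0,0,.0506]+.02*X))
q=manip.sense();M=R.from_quat(q['tool_rot']);print('to go cm',100*M.inv().apply(np.array([.5244,.2657,.129+.010+.0506])-q['tcp_pos']))
E
```

```text
w7 0.0266 v min 225.65242334688728 u range 241.5840321682612 319.8493650108035
w7 0.0506 v min 212.12426516246467 u range 246.45502976611198 315.10245039428906
col [108, 116, 136, 222, 226, 85, 83, 102, 102, 105, 107, 107, 107, 119, 123, 118, 119, 120, 120, 122, 120, 113, 107, 106, 107, 108, 108, 108, 108, 108, 108]
row v=235 [84, 86, 87, 85, 87, 106, 108, 121, 120, 121, 121, 122, 122, 120, 120, 120, 120, 119, 120, 121, 120, 119, 119, 119, 108, 108, 95, 88, 85, 85, 86, 85]
px per mm in x at bottom [ 5.16654110e-05 -1.70158905e+00]
w8 0.0266 v min 225.69839957763926 u range 241.56814624531705 319.83978101210823
w8 0.0506 v min 212.17227145091766 u range 246.3947072984849 315.0464348134217
col [64, 64, 64, 64, 64, 64, 65, 105, 112, 114, 116, 117, 116, 129, 132, 128, 129, 131, 130, 132, 130, 122, 117, 116, 117, 117, 118, 117, 118, 118, 117]
row v=235 [152, 136, 127, 121, 115, 115, 117, 132, 131, 132, 131, 132, 132, 130, 131, 131, 130, 131, 131, 131, 130, 129, 129, 129, 117, 117, 99, 107, 114, 118, 122, 125]
px per mm in x at bottom [-9.74921857e-05 -1.70168807e+00]
to go cm [6.72108083 0.14142589 4.4696556 ]
```

The nut sits within 0.5 mm of the tool axis, upright, and at the expected height in the grip.

{"method": "carry_out", "body": {"targets": [[[2,0,0,0,0,0,1.5],[4,0.1,0,0,0,0,1.5],[5.7,0.1,0,0,0,0,1.5],[6.7,0.1,0,0,0,0,1.5],[6.7,0.1,0,0,0,0,1.5],[6.7,0.1,1,0,0,0,1.5],[6.7,0.1,2,0,0,0,1.5],[6.7,0.1,3,0,0,0,1.5],[6.7,0.1,3.5,0,0,0,1.5],[6.7,0.1,3.8,0,0,0,1.5],[6.7,0.1,3.8,0,0,0,1.5],[6.7,0.1,3.8,0,0,0,1.5]]]}}

```text
t: 13.93
tcp_pos: [0.524, 0.2661, 0.1961]
tool_rot: [0.686, 0.728, -0.0, -0.0]
force: [-0.1, -0.0, -0.7]
finger_gap: 0.258
gripper_force: 49.1
```

```bash
python3 - <<'E'
from sp import *
q=manip.sense();M=R.from_quat(q['tool_rot']);print(q['t'],q['tcp_pos'],M.as_matrix().round(4).tolist(),np.abs(q['qd']).max(),q['force'])
print('to go cm',100*M.inv().apply(np.array([.5244,.2657,.1286+.010+.0506])-q['tcp_pos']))
s=cams.snapshot('scene')[:,:,::-1]
i=cams.camera_info('scene');b=q['tcp_pos']-[0,0,.0506];print('bottom px',proj(i,b),'tip px',proj(i,[.5244,.2657,.1286]))
cv2.imwrite('pics/s9.png',cv2.resize(s[90:190,260:390],None,fx=6,fy=6,interpolation=cv2.INTER_CUBIC))
E
```

```text
13.9333 [0.5240039  0.26609225 0.1960531 ] [[-0.0598, 0.9982, -0.0004], [0.9982, 0.0598, -0.0001], [-0.0001, -0.0004, -1.0]] 0.012992245638687252 [-0.05691658 -0.02204709 -0.66880853]
to go cm [-0.04145235  0.03744687  0.68530088]
bottom px [326.11488013 136.45494811] tip px [325.89598255 141.47216171]
```

View pics/s9.png

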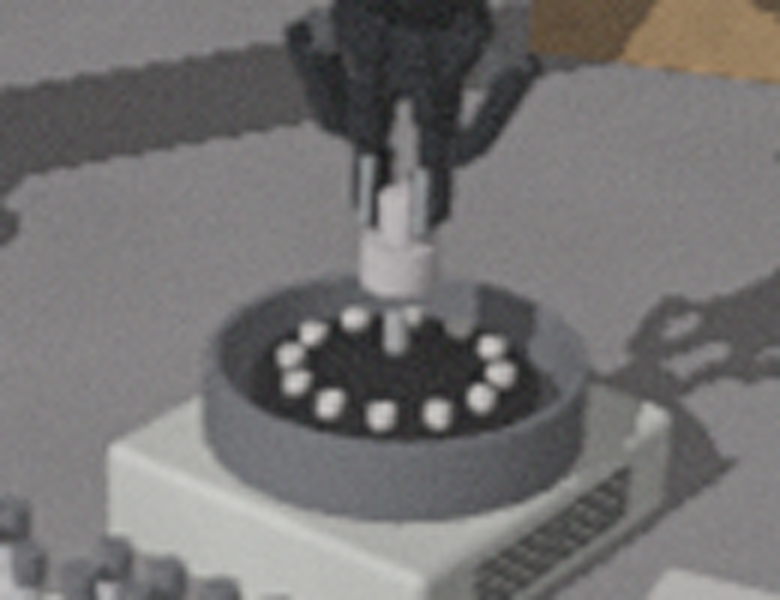

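The nut hangs upright directly over the spindle, both at u≈397 in the crop. The last 7 mm down, then settle.

{"method": "carry_out", "body": {"targets": [[[0,0,0.2,0,0,0,1.5],[0,0,0.4,0,0,0,1.5],[0,0,0.6,0,0,0,1.5],[0,0,0.7,0,0,0,1.5],[0,0,0.7,0,0,0,1.5],[0,0,0.7,0,0,0,1.5],[0,0,0.7,0,0,0,1.5],[0,0,0.7,0,0,0,1.5],[0,0,0.7,0,0,0,1.5],[0,0,0.7,0,0,0,1.5],[0,0,0.7,0,0,0,1.5],[0,0,0.7,0,0,0,1.5]]]}}

```text
t: 14.98
tcp_pos: [0.5239, 0.2663, 0.1894]
tool_rot: [0.685, 0.728, 0.0, 0.0]
force: [-0.6, 0.0, -0.7]
finger_gap: 0.254
gripper_force: 49.1
```

```bash
python3 - <<'E'
from sp import *
from station import sign_off
q=manip.sense();M=R.from_quat(q['tool_rot']);d=100*M.inv().apply(np.array([.5244,.2657,.1286+.010+.0506])-q['tcp_pos'])
print(q['t'],q['tcp_pos'],np.abs(q['qd']).max(),'to go',d,q['gripper_force'],q['force'])
if np.abs(d).max()<.15 and np.abs(q['qd']).max()<.02: print(sign_off())
E
```

```text
14.9833 [0.52391949 0.26634724 0.18935264] 0.001115969788586911 to go [-0.06749974  0.04406605  0.01526598] 49.07848656177521 [-0.59538302  0.04066739 -0.68443655]
the job is handed in; nothing more can be done
None
```

The job is handed in at 15 s: both flaps are folded outward, the collar is still in the carton, and the nut is held upright and still, about 10 mm above the spindle tip and within 1 mm of centre by my measurements; one descent into the carton touched something at about 21 N before I backed off and regripped.

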